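Heft two parts boxes and sort full from empty

TASK

One of the two look-alike parts boxes is full and the other almost empty. Before moving either elsewhere, raise a box by its black handle about a centimetre, its other end staying on the bench, to feel which it is; then slide (do not carry) the full box into the red bay and the almost empty one into the green bay, handle end outward, each pushed gently but fully home against its end stop, and let go. Leave the other things on the bench alone.

Things in the scene. Friction and masses are not known exactly. Their poses are not given: they have to be found in the camera images.
- box_1: Closed parts box, grey with a blue lid, 90 (x) x 76 (y) x 36 (z) mm, twin of the other; origin at the centre of its underside, z up, slick underside; black roller handle over its -x end. One box is full, 0.74 to 0.94 kg in all, the other almost empty, 0.25 to 0.30 kg, load at mid-length; either may be the full one. Raising the handle 10 mm takes about 0.6 of the weight.
- box_2: Closed parts box, grey with a blue lid, 90 (x) x 76 (y) x 36 (z) mm, twin of the other; origin at the centre of its underside, z up, slick underside; black roller handle over its -x end. One box is full, 0.74 to 0.94 kg in all, the other almost empty, 0.25 to 0.30 kg, load at mid-length; either may be the full one. Raising the handle 10 mm takes about 0.6 of the weight.
- box_1_grip (a point): Centre of the black roller handle of box_1: a bar 16 mm thick, 43 mm long along y, 28 mm from the box's origin towards -x and 62 mm up, between two 5 mm steel uprights (z = 36 to 70 mm, at y = 22 to 27 mm either side). Grip it from above with the fingers before and behind it (closing along x); the bar turns freely about y, so that a box raised by it tips about its far edge.
- box_2_grip (a point): Centre of the black roller handle of box_2: a bar 16 mm thick, 43 mm long along y, 28 mm from the box's origin towards -x and 62 mm up, between two 5 mm steel uprights (z = 36 to 70 mm, at y = 22 to 27 mm either side). Grip it from above with the fingers before and behind it (closing along x); the bar turns freely about y, so that a box raised by it tips about its far edge.
- box_1_far (a point): Middle of the lower +x edge of box_1, the edge away from the handle, on the bench when the box stands.
- box_2_far (a point): Middle of the lower +x edge of box_2, the edge away from the handle, on the bench when the box stands.
- red_bay: Bay fixed to the bench: red-capped rails 22 mm high, 86 mm apart, and a red end stop 36 mm high. No floor. Origin on the bench where a seated box's origin comes; x points into the bay. Stop face at x = 45 mm; straight rails from there to x = -17, flared lead-ins to x = -40 mm (130 mm over all). The box's +x end meets the stop, its handle end stays outside. For the full box.
- green_bay: Bay fixed to the bench: green-capped rails 22 mm high, 86 mm apart, and a green end stop 36 mm high. No floor. Origin on the bench where a seated box's origin comes; x points into the bay. Stop face at x = 45 mm; straight rails from there to x = -17, flared lead-ins to x = -40 mm (130 mm over all). The box's +x end meets the stop, its handle end stays outside. For the almost empty box.
- screwdriver_1: Orange-handled screwdriver lying on the bench, 200 mm long; a bystander, origin at mid-length.
- folding_rule: Yellow folding rule, 212 mm long; a bystander, origin at mid-length.
- block_plane: Black iron block plane, 162 x 45 x 40 mm, in front of the drawer cabinet; a bystander, origin under its middle.
- carpenter_pencil: Red carpenter's pencil, 165 mm long, near the front of the bench; a bystander, origin at mid-length.

How it is judged:
On the way:
1. with neither box yet shifted by more than 60 mm, the handle end of a box is raised by some 4 mm or more (tilt over 0.04 rad) for 0.3 s, its other end staying on the bench (((angle between box_1's own z axis and vertical above 0.04 rad and height (world z) of box_1_far below 0.01 m and distance of each of box_1, box_2 from where it was at the start of the episode below 0.06 m) or (angle between box_2's own z axis and vertical above 0.04 rad and height (world z) of box_2_far below 0.01 m and distance of each of box_1, box_2 from where it was at the start of the episode below 0.06 m))), for 0.3 s.
At the end, for the whole second after the job is handed in: The full box stands in the red bay and the almost empty one in the green bay, both flat on the bench, at rest and released, +x end within 3 mm of the end stop, within 9 mm of the bay's centre line and 0.12 rad of its direction (((x of box_1 in the frame of red_bay between -0.003 and 0.003 m and y of box_1 in the frame of red_bay between -0.009 and 0.009 m and angle between the x axis of box_1 and the x axis of red_bay, either way round below 0.12 rad and angle between each of box_1, box_2's own z axis and vertical below 0.05 rad and linear speed of each of box_1, box_2 below 0.01 m/s and contact force between box_1 and anything else above 8 N and x of box_2 in the frame of green_bay between -0.003 and 0.003 m and y of box_2 in the frame of green_bay between -0.009 and 0.009 m and angle between the x axis of box_2 and the x axis of green_bay, either way round below 0.12 rad and contact force between box_2 and anything else below 8 N) or (x of box_2 in the frame of red_bay between -0.003 and 0.003 m and y of box_2 in the frame of red_bay between -0.009 and 0.009 m and angle between the x axis of box_2 and the x axis of red_bay, either way round below 0.12 rad and angle between each of box_2, box_1's own z axis and vertical below 0.05 rad and linear speed of each of box_2, box_1 below 0.01 m/s and contact force between box_2 and anything else above 8 N and x of box_1 in the frame of green_bay between -0.003 and 0.003 m and y of box_1 in the frame of green_bay between -0.009 and 0.009 m and angle between the x axis of box_1 and the x axis of green_bay, either way round below 0.12 rad and contact force between box_1 and anything else below 8 N))); the robot touches nothing.
It fails at once if a box is carried: the edge away from its handle comes more than 20 mm off the bench (height (world z) of any of box_1_far, box_2_far above 0.02 m).
It fails at once if a box is tipped by more than 0.35 rad (angle between any of box_1, box_2's own z axis and vertical above 0.35 rad).
It fails at once if a box is pressed against a bay with more than 22 N (contact force between any of box_1, box_2 and red_bay above 22 N or contact force between any of box_1, box_2 and green_bay above 22 N).
It fails at once if a bystander (screwdriver, rule, plane, pencil) is shifted by more than 30 mm (distance of any of screwdriver_1, folding_rule, block_plane, carpenter_pencil from where it was at the start of the episode above 0.03 m).
It also fails if it takes over 72 s, if anything falls off the work surface, if the arm or the gripper's body presses on something with over 40 N, if the wrist force passes 120 N, or if a joint passes its speed limit or range.

ROBOT

A 6-joint arm with a two-finger parallel gripper is mounted at the origin on a cart in front of the work surface, level with it; the furniture and walls round the work are solid. World frame = base frame: x ahead of the robot, y to its left, z up, the work surface at z = 0. Lengths are in m, angles in rad, forces in N, time in s.
With the tool pointing down it reaches from about 0.275 to 0.975 m from the base axis. Payload 8.4 kg.
Tool frame: the origin (TCP) lies between the finger pads; the fingertips stand 8 mm ahead of it and the grasp point (between the pads) lies 11 mm behind it; z points along the fingers, y is the line along which they close (so a half turn about z gives the same grasp; the last joint's range is limited). The gripper opens to 92 mm and grips with 3 to 60 N. Pads are 20 mm wide; open, the fingers measure 128 mm over their backs; the gripper's body (75 mm by 189 mm) begins 69 mm behind the grasp point.
Start: joints at [-1.147, 0.353, 1.633, -0, 1.155, -0.002], TCP at [0.258, -0.569, 0.223] pointing down, gripper open.
Joint ranges: [-2.63, 2.63], [-0.92, 2.1], [0.06, 2.66], [-1.3, 4.44], [0, 2.69], [-3.02, 3.02]. Speed limits (rad/s): [2.22, 2.22, 2.79, 3.14, 3.14, 3.14].

INTERFACE

Orientations are given as a unit quaternion [x, y, z, w].
In Python, from rig import bot gives the robot as it stands.
- The arm moves only by the tool servo_tool, never from a script. Its argument "series" is a list of rows, each an object of numbers: "dx", "dy", "dz": the shift along the world's x, y, z in mm; "rx", "ry", "rz": the turn, a rotation vector about the world's x, y, z in degrees; "grip": the closure, from -1 (fully open) to 1 (shut). In form: [{"dx": .., "dy": .., "dz": .., "rx": .., "ry": .., "rz": .., "grip": ..}, ...]. A call has 1 to 5 rows; each row shifts and turns the commanded pose from where the row before left it; what a row does not reach is not made up. A row lasts 1/8 s, in which the tool goes at most 62.5 mm and 10.7 degrees, less where a joint would pass 70% of its speed; a pose out of reach is approached as far as the arm can. A call is refused whole if a number of a shift passes 62.5 or a number of a turn 10.7, either way. A call with a gripper value outside its range is refused whole. The fingers move at their own pace and stop on an object; the grip force is fixed at half the most. Time passes only in rows, so rows that do not move let the fingers close. It gives the time, the measured TCP pose, the force, the opening and the grip force at its end, in the units of the state.
- bot.sense(): the state, without advancing time (a new reading comes with each control period).
- bot.read_camera(name): name is "scene" or "top"; returns (picture, depth): 480x640x3 uint8, red, green, blue; 480x640 float32, m along the optical axis (not along the pixel's ray), 0 where there is no reading.
- bot.camera_params(name): a dict with "vertical_fov" (degrees; the focal length in pixels is half the picture's height over the tangent of half this angle, whatever the lens; pixels are square), "cx", "cy" (the principal point, pixels), "dist" ([k1, k2, p1, p2, k3] as OpenCV has them; the pictures are not rectified), "pose" (4x4, takes a point from camera to world coordinates). Camera axes: x right, y down, z forward; pixel columns grow to the right and rows downward; lengths in m; the calibration is good to about 2 mm. A picture is of the moment at which its call begins. camera_params takes no time and is no camera call.
- bot.hand_in(): hands the job in; it is judged then, once.
Trained networks look in the newest picture that a camera, given by its name, has taken for a name from the list of things; names that differ only in an ending like _2 or _b are one class to them, and where a whole thing is asked for, a point or a joint stands for the part that bears it (a point fixed in the world has none). Each returns a list of dicts, best first, with "conf" (0 to 1); they miss things now and then, are a little off and sometimes report something else, mostly with a low value. They report only what shows in the picture. A call takes as long as a camera call.
- bot.outline_of(camera, target): "region" (480x640 bool, what is visible of it) and "extent" ([left, top, right, bottom] as shares, 0 to 1, of the picture: columns of its width, rows of its height, round what is visible of it).
- bot.pinpoint(camera, target): "at" ([column, row] as shares, 0 to 1, of the picture: columns of its width, rows of its height: a listed point, or the origin of a listed thing).
The state is a dict: "t": time; "q": joint angles; "joint_velocities": joint speeds; "tau": joint torques, N m; "ee_pos": TCP position; "tool_rot": TCP orientation; "ft_force": force on the tool from outside, world axes, zero at the start; "moment": the same for the moment, N m; "finger_gap": finger opening in m; "grasp_force": force on a finger pad.
Only numpy, scipy, OpenCV 4.12 (cv2) and the standard library are available. Lean on these libraries where they do the work, as an engineer would, in place of code of your own. Each camera call takes 0.05 s, during which the arm holds its last target. There are 200 camera calls.

## Working session

There is one attempt and no reset: what is moved stays moved. The work goes in short steps, Python scripts to look and compute and a tool call to move; the robot and the scene stay as the last step left them, time stands still between calls to the robot, and variables do not carry over. Pictures are saved under pics/ and viewed, at most 10 in all, crops included, and the job is handed in when it is done.

Besides the shell and the picture viewer there is one more tool, called after "Request:" as name(argument=value, ...), one argument or row to a line, values as JSON. servo_tool: Moves the arm, as the interface text tells. Its arguments: {"type":"object","properties":{"series":{"type":"array"}},"required":["series"]}

```bash
mkdir -p pics; cat > h.py <<'E'
import numpy as np, cv2
from rig import bot
def cam(n):
    p=bot.camera_params(n); f=240/np.tan(np.radians(p['vertical_fov'])/2)
    K=np.array([[f,0,p['cx']],[0,f,p['cy']],[0,0,1]]); return K,np.array(p['dist'],float),np.array(p['pose'])
def ray(n,uv):
    K,d,T=cam(n); q=cv2.undistortPoints(np.array(uv,float).reshape(-1,1,2),K,d).reshape(-1,2)
    r=np.c_[q,np.ones(len(q))]; return r,T
def onz(n,uv,z):
    r,T=ray(n,uv); w=r@T[:3,:3].T; o=T[:3,3]; return o+w*((z-o[2])/w[:,2])[:,None]
def cloud(n,depth,mask):
    v,u=np.nonzero(mask&(depth>0)); r,T=ray(n,np.c_[u,v]); p=r*depth[v,u][:,None]; return p@T[:3,:3].T+T[:3,3]
E
python3 - <<'E'
from h import *
print({k:v for k,v in bot.sense().items() if k!='tau'})
for n in('scene','top'):
    im,d=bot.read_camera(n); cv2.imwrite(f'pics/{n}0.png',im[...,::-1]); np.savez(f'{n}0.npz',im=im,d=d); print(n,cam(n)[2][:3,3].round(3))
    for t,z in(('box_1_grip',.062),('box_1_far',0),('box_1',0),('red_bay',0),('green_bay',0)):
        for r in bot.pinpoint(n,t)[:3]:
            uv=np.array(r['at'])*[640,480]; print(t,round(r['conf'],2),uv.round(),onz(n,uv,z)[0].round(4))
E
```

```text
{'t': 0.0, 'q': array([-1.14740703e+00,  3.53634251e-01,  1.63414544e+00, -3.44050665e-06,
        1.15519964e+00, -2.39886806e-03]), 'joint_velocities': array([ 1.51089061e-04,  1.34948095e-03, -1.31294374e-03, -4.06861954e-04,
       -8.68654027e-04, -5.83225570e-05]), 'ee_pos': array([ 0.25794587, -0.56874571,  0.22186753]), 'tool_rot': array([ 9.77423137e-01,  2.11290156e-01, -1.46408573e-04, -6.77710294e-04]), 'ft_force': array([ 0.24550095, -0.06318576,  0.25048171]), 'moment': array([ 0.04184245, -0.01224174, -0.00259247]), 'grasp_force': 0.0, 'finger_gap': 0.09175008780324745}
scene [-0.492 -0.847  0.69 ]
box_1_grip 0.88 [243. 234.] [0.4708 0.2185 0.062 ]
box_1_grip 0.6 [270. 250.] [0.4435 0.0947 0.062 ]
box_1_far 0.63 [271. 249.] [0.5414 0.1917 0.    ]
box_1 0.76 [254. 254.] [0.49   0.2023 0.    ]
box_1 0.57 [439. 316.] [ 0.5065 -0.3425  0.    ]
red_bay 0.93 [391. 274.] [ 0.6133 -0.1514  0.    ]
green_bay 0.87 [328. 257.] [0.5954 0.0334 0.    ]
top [ 4.680e-01 -1.000e-03  1.154e+00]
box_1_grip 0.82 [223. 258.] [0.4678 0.2144 0.062 ]
box_1_far 0.68 [235. 229.] [0.5425 0.1968 0.    ]
box_1_far 0.63 [222. 259.] [0.4649 0.23   0.    ]
box_1 0.84 [228. 247.] [0.4962 0.2148 0.    ]
box_1 0.63 [441. 245.] [ 0.5094 -0.3323  0.    ]
```

View pics/top0.png

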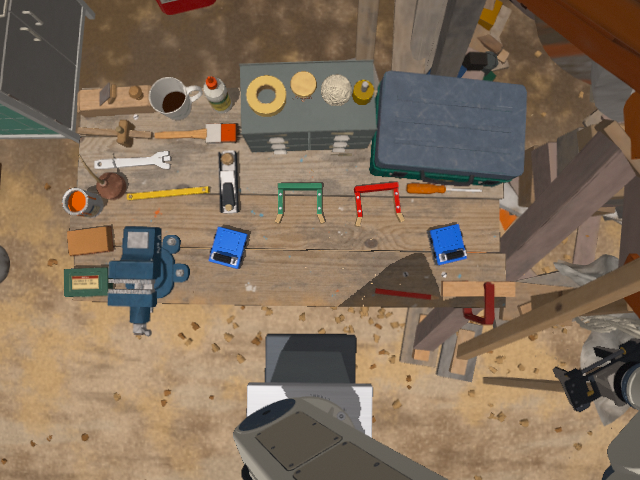

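View pics/scene0.png

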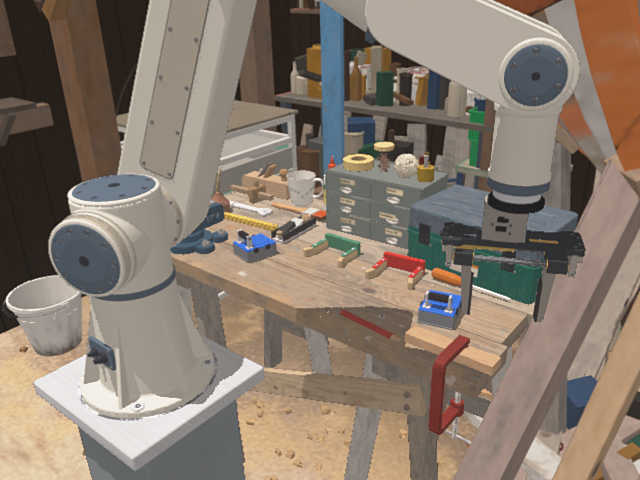

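The top view shows the boxes at about (229,247) and (447,244), the green bay at (301,200) and the red bay at (378,202). Both bays open towards the robot. Next I measure them by colour.

```bash
python3 - <<'E'
from h import *
z=np.load('top0.npz'); im,d=z['im'],z['d']
hsv=cv2.cvtColor(im,cv2.COLOR_RGB2HSV); H,S,V=[hsv[...,i].astype(int) for i in range(3)]
def win(m,u0,u1,v0,v1):
    w=np.zeros_like(m); w[v0:v1,u0:u1]=m[v0:v1,u0:u1]; return w
blue=(H>100)&(H<125)&(S>150)&(V>60)
for nm,w in(('L',(205,255,220,272)),('R',(422,472,220,268))):
    m=win(blue,*w); m=cv2.morphologyEx(m.astype(np.uint8),cv2.MORPH_CLOSE,np.ones((9,9)))>0
    v,u=np.nonzero(m); P=onz('top',np.c_[u,v],.036)
    r=cv2.minAreaRect((P[:,:2]*1000).astype(np.float32)); print(nm,m.sum(),r, P.mean(0).round(4))
    print(' corners',cv2.boxPoints(r).round(0).tolist())
    c=cloud('top',d,win(V<60,*w)&m); print(' dark',len(c),np.median(c,0).round(4), 'lidz',np.median(cloud('top',d,m)[:,2]).round(4))
    v,u=np.nonzero(win((V<55),*w)&m); print(' dark@.066',onz('top',np.c_[u,v],.066).mean(0).round(4))
for nm,m,w in(('G',(H>65)&(H<90)&(S>90)&(V>60),(268,335,175,230)),('R',((H<8)|(H>172))&(S>170)&(V>80),(345,408,175,230))):
    m=win(m,*w); v,u=np.nonzero(m); P=onz('top',np.c_[u,v],.024)
    c=cloud('top',d,m); print(nm,m.sum(),'z pct',np.percentile(c[:,2],[10,50,90]).round(3))
    r=cv2.minAreaRect((P[:,:2]*1000).astype(np.float32)); print(r,cv2.boxPoints(r).round(0).tolist())
big=cv2.resize(im[170:275,205:475],None,fx=2.95,fy=2.95,interpolation=cv2.INTER_CUBIC); cv2.imwrite('pics/topc.png',big[...,::-1])
E
```

```text
L 1098 ((495.0648498535156, 208.99098205566406), (76.71906280517578, 89.11888885498047), 76.05329895019531) [0.4948 0.2083 0.036 ]
 corners [[443.0, 183.0], [529.0, 161.0], [548.0, 235.0], [461.0, 257.0]]
 dark 104 [0.468  0.2155 0.0682] lidz 0.0362
 dark@.066 [0.4688 0.2159 0.066 ]
R 1048 ((511.207275390625, -339.2396545410156), (88.81887817382812, 76.31472778320312), 13.786151885986328) [ 0.5113 -0.3384  0.036 ]
 corners [[459.0, -313.0], [477.0, -387.0], [563.0, -366.0], [545.0, -292.0]]
 dark 100 [ 0.4856 -0.3459  0.068 ] lidz 0.0364
 dark@.066 [ 0.4851 -0.3465  0.066 ]
G 498 z pct [0.021 0.031 0.037]
((621.4636840820312, 33.73419189453125), (75.9609375, 108.2733154296875), 0.9594839811325073) [[583.0, 87.0], [584.0, -21.0], [660.0, -20.0], [659.0, 88.0]]
R 492 z pct [0.02  0.029 0.037]
((622.5397338867188, -162.27268981933594), (77.39059448242188, 113.1415023803711), 7.0052170753479) [[577.0, -111.0], [591.0, -223.0], [668.0, -214.0], [654.0, -101.0]]
```

View pics/topc.png

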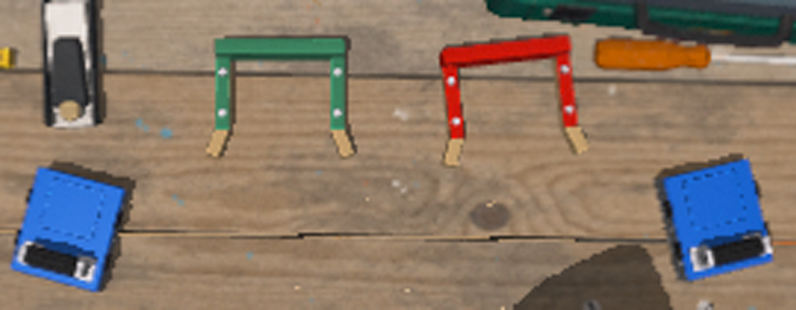

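The crop agrees with the fits: left box turned about -14°, right box about +14°, handles near the robot, green bay almost square and red bay turned about 7°. I now fit the bay rails and stops separately.

```bash
python3 - <<'E'
from h import *
z=np.load('top0.npz'); im,d=z['im'],z['d']
hsv=cv2.cvtColor(im,cv2.COLOR_RGB2HSV); H,S,V=[hsv[...,i].astype(int) for i in range(3)]
def win(m,u0,u1,v0,v1):
    w=np.zeros_like(m); w[v0:v1,u0:u1]=m[v0:v1,u0:u1]; return w
for nm,m,w in(('G',(H>65)&(H<90)&(S>90)&(V>60),(268,335,175,230)),('R',((H<8)|(H>172))&(S>170)&(V>80),(345,408,175,230))):
    m=win(m,*w); c=cloud('top',d,m); 
    s=c[c[:,2]>.033]; l=c[(c[:,2]<.026)&(c[:,2]>.016)]
    r=cv2.minAreaRect((s[:,:2]*1000).astype(np.float32)); print(nm,'stop',len(s),r, s.mean(0).round(4))
    ym=l[:,1].mean()
    for k in(l[l[:,1]>ym],l[l[:,1]<ym]):
        f=cv2.fitLine((k[:,:2]*1000).astype(np.float32),cv2.DIST_L2,0,.01,.01).ravel()
        print(' rail',len(k),np.degrees(np.arctan(f[1]/f[0])).round(2),f[2:].round(1),'x',k[:,0].min().round(4),k[:,0].max().round(4))
E
```

```text
G stop 212 ((651.1678466796875, 33.866668701171875), (13.417872428894043, 107.185546875), 0.7413960099220276) [0.6517 0.0342 0.0358]
 rail 100 -17.42 [616.7  78.8] x 0.5829 0.6451
 rail 108 16.53 [617.9 -12. ] x 0.5842 0.6458
R stop 208 ((652.3028564453125, -158.2338409423828), (13.829565048217773, 108.70744323730469), 6.9203009605407715) [ 0.6522 -0.158   0.036 ]
 rail 103 -3.95 [ 612.3 -115.8] x 0.5786 0.6495
 rail 91 13.89 [ 621.7 -210.1] x 0.5901 0.6516
```

```bash
python3 - <<'E'
from h import *
z=np.load('top0.npz'); d=z['d']; c=cloud('top',d,d>0)
for lo,hi in((-.5,-.4),(-.4,-.3),(-.3,-.25),(-.25,-.2),(-.2,-.15),(-.15,-.1),(-.1,0),(0,.1),(.1,.2),(.2,.3)):
    k=c[(c[:,1]>lo)&(c[:,1]<hi)&(c[:,2]>.1)&(c[:,0]>.4)&(c[:,0]<.9)]
    if len(k): print(lo,len(k),np.percentile(k[:,0],[0,2]).round(3),k[:,2].max().round(3))
E
```

```text
-0.5 4802 [0.653 0.666] 0.644
-0.4 9654 [0.644 0.67 ] 0.776
-0.3 3004 [0.648 0.655] 0.751
-0.25 2153 [0.659 0.678] 0.163
-0.2 2205 [0.671 0.684] 0.162
-0.15 1243 [0.689 0.696] 0.243
-0.1 3299 [0.717 0.747] 0.255
0 3372 [0.735 0.744] 0.258
0.1 2188 [0.735 0.741] 0.206
0.2 413 [0.844 0.846] 0.172
```

Request:
servo_tool(
  series=[
    {"dx":28,"dy":28,"rz":10},
    {"dx":28,"dy":28,"rz":10},
    {"dx":28,"dy":28,"rz":10},
    {"dx":28,"dy":28,"rz":10},
  ],
)

```text
schema error: expected keys dx, dy, dz, rx, ry, rz, grip
```

Request:
servo_tool(
  series=[
    {"dx":28,"dy":28,"dz":-8,"rx":0,"ry":0,"rz":10,"grip":-1},
    {"dx":28,"dy":28,"dz":-8,"rx":0,"ry":0,"rz":10,"grip":-1},
    {"dx":28,"dy":28,"dz":-8,"rx":0,"ry":0,"rz":10,"grip":-1},
    {"dx":28,"dy":28,"dz":-8,"rx":0,"ry":0,"rz":10,"grip":-1},
    {"dx":28,"dy":28,"dz":-8,"rx":0,"ry":0,"rz":10,"grip":-1},
  ],
)

```text
t: 1.23
ee_pos: [0.399, -0.4283, 0.1825]
tool_rot: [0.795, 0.607, 0.0, 0.0]
ft_force: [1.0, -0.4, -0.4]
finger_gap: 0.0919
grasp_force: 0.0
```

Request:
servo_tool(
  series=[
    {"dx":28,"dy":28,"dz":-8,"rx":0,"ry":0,"rz":10,"grip":-1},
    {"dx":28,"dy":28,"dz":-8,"rx":0,"ry":0,"rz":10,"grip":-0.5},
    {"dx":28,"dy":26,"dz":-8,"rx":0,"ry":0,"rz":9.4,"grip":-0.2},
    {"dx":2.5,"dy":1,"dz":-8,"rx":0,"ry":0,"rz":0,"grip":-0.2},
    {"dx":0,"dy":0,"dz":0,"rx":0,"ry":0,"rz":0,"grip":-0.2},
  ],
)

```text
t: 1.85
ee_pos: [0.4841, -0.3461, 0.1499]
tool_rot: [0.618, 0.786, -0.0, -0.001]
ft_force: [0.6, -0.5, 0.9]
finger_gap: 0.0556
grasp_force: 0.0
```

```bash
cat > st.py <<'E'
from h import *
from scipy.spatial.transform import Rotation as R
s=bot.sense(); M=R.from_quat(s['tool_rot']).as_matrix()
print('t',round(s['t'],2),'tcp',(s['ee_pos']*1e3).round(1),'grasp',((s['ee_pos']-.011*M[:,2])*1e3).round(1),'yaw',(np.degrees(np.arctan2(M[1,1],M[0,1]))).round(2),'z',M[:,2].round(3),'F',s['ft_force'].round(2),'gap',round(s['finger_gap']*1e3,1),'gf',s['grasp_force'],'q',s['q'].round(2))
E
cat st.py >/dev/null; python3 st.py
```

```text
t 1.85 tcp [ 484.1 -346.1  149.9] grasp [ 484.1 -346.1  160.9] yaw 13.71 z [-0.001  0.001 -1.   ] F [ 0.56 -0.55  0.86] gap 55.6 gf 0.0 q [-0.62  0.39  1.76 -0.    0.99 -0.86]
```

Request:
servo_tool(
  series=[
    {"dx":0,"dy":0,"dz":-30,"rx":0,"ry":0,"rz":0,"grip":-0.2},
    {"dx":0,"dy":0,"dz":-30,"rx":0,"ry":0,"rz":0,"grip":-0.2},
    {"dx":0,"dy":0,"dz":-25,"rx":0,"ry":0,"rz":0,"grip":-0.2},
    {"dx":0,"dy":0,"dz":-11,"rx":0,"ry":0,"rz":0,"grip":-0.2},
    {"dx":0,"dy":0,"dz":0,"rx":0,"ry":0,"rz":0,"grip":-0.2},
  ],
)

```text
t: 2.48
ee_pos: [0.484, -0.3467, 0.0544]
tool_rot: [0.618, 0.786, -0.0, -0.0]
ft_force: [-0.1, 0.1, -0.0]
finger_gap: 0.0552
grasp_force: 0.0
```

Request:
servo_tool(
  series=[
    {"dx":0,"dy":0,"dz":0,"rx":0,"ry":0,"rz":0,"grip":0.7},
    {"dx":0,"dy":0,"dz":0,"rx":0,"ry":0,"rz":0,"grip":1},
    {"dx":0,"dy":0,"dz":0,"rx":0,"ry":0,"rz":0,"grip":1},
    {"dx":0,"dy":0,"dz":0,"rx":0,"ry":0,"rz":0,"grip":1},
    {"dx":0,"dy":0,"dz":0,"rx":0,"ry":0,"rz":0,"grip":1},
  ],
)

```text
t: 3.1
ee_pos: [0.4848, -0.3462, 0.0548]
tool_rot: [0.617, 0.787, -0.0, 0.0]
ft_force: [-1.0, -0.4, 3.4]
finger_gap: 0.0152
grasp_force: 30.0
```

```bash
python3 st.py
```

```text
t 3.1 tcp [ 484.8 -346.2   54.8] grasp [ 484.8 -346.2   65.8] yaw 13.8 z [ 0. -0. -1.] F [-0.96 -0.41  3.4 ] gap 15.2 gf 30.000387132167816 q [-0.62  0.51  1.82 -0.    0.81 -0.86]
```

Request:
servo_tool(
  series=[
    {"dx":0,"dy":0,"dz":3,"rx":0,"ry":0,"rz":0,"grip":1},
    {"dx":0,"dy":0,"dz":4,"rx":0,"ry":0,"rz":0,"grip":1},
    {"dx":0,"dy":0,"dz":3,"rx":0,"ry":0,"rz":0,"grip":1},
    {"dx":0,"dy":0,"dz":0,"rx":0,"ry":0,"rz":0,"grip":1},
    {"dx":0,"dy":0,"dz":0,"rx":0,"ry":0,"rz":0,"grip":1},
  ],
)

```text
t: 3.72
ee_pos: [0.4845, -0.3462, 0.0646]
tool_rot: [0.617, 0.787, -0.0, -0.0]
ft_force: [-0.6, -0.8, -0.7]
finger_gap: 0.0151
grasp_force: 30.0
```

Request:
servo_tool(
  series=[
    {"dx":0,"dy":0,"dz":0,"rx":0,"ry":0,"rz":0,"grip":1},
    {"dx":0,"dy":0,"dz":0,"rx":0,"ry":0,"rz":0,"grip":1},
    {"dx":0,"dy":0,"dz":0,"rx":0,"ry":0,"rz":0,"grip":1},
  ],
)

```text
t: 4.1
ee_pos: [0.4846, -0.3462, 0.0645]
tool_rot: [0.617, 0.787, -0.0, -0.0]
ft_force: [-1.0, -0.8, -1.2]
finger_gap: 0.015
grasp_force: 30.0
```

```bash
python3 - <<'E'
from h import *
for i in range(6):
    bot.read_camera('top'); s=bot.sense(); print(s['ft_force'].round(2),s['moment'].round(2),s['ee_pos'].round(4))
im,d=bot.read_camera('scene'); cv2.imwrite('pics/lift.png',cv2.resize(im[220:380,360:580],None,fx=3,fy=3)[...,::-1])
E
```

```text
[-0.49  0.88 -1.42] [-0.04  0.01  0.01] [ 0.4846 -0.3462  0.0645]
[ 0.6   0.26 -1.49] [-0.05  0.04  0.02] [ 0.4847 -0.3462  0.0646]
[ 0.05  0.4  -0.75] [-0.07  0.01  0.01] [ 0.4846 -0.3462  0.0645]
[-0.73  0.27 -0.45] [-0.03  0.04  0.03] [ 0.4846 -0.3462  0.0646]
[-0.47  0.3  -0.42] [-0.06  0.03 -0.01] [ 0.4846 -0.3462  0.0645]
[-0.54  0.04 -0.18] [-0.08  0.07 -0.04] [ 0.4846 -0.3462  0.0646]
```

View pics/lift.png

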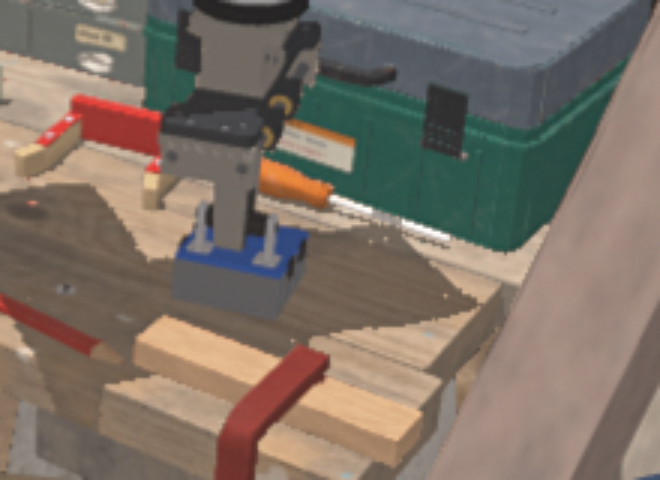

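The crop shows the fingers on the handle between the uprights (around (235,240)), but the tilt is unclear. I check it from the lid's depth.

```bash
cat > tilt.py <<'E'
from h import *
import sys
x,y=map(float,sys.argv[1:3])
for n in('scene','top'):
    im,d=bot.read_camera(n); hsv=cv2.cvtColor(im,cv2.COLOR_RGB2HSV).astype(int)
    m=(hsv[...,0]>100)&(hsv[...,0]<125)&(hsv[...,1]>150)&(hsv[...,2]>60)
    c=cloud(n,d,m); c=c[(np.hypot(c[:,0]-x,c[:,1]-y)<.085)&(c[:,2]>.025)&(c[:,2]<.06)]
    if len(c)<20: print(n,len(c));continue
    A=np.c_[c[:,:2]-[x,y],np.ones(len(c))]; k=np.linalg.lstsq(A,c[:,2],rcond=None)[0]; g=abs(A@k-c[:,2])<.004
    k=np.linalg.lstsq(A[g],c[g,2],rcond=None)[0]; print(n,len(c),'slopes',k.round(3),'x',c[:,0].min().round(4),c[:,0].max().round(4))
s=bot.sense();print(s['ft_force'].round(2),s['t'])
E
python3 tilt.py .511 -.339
```

```text
scene 178 slopes [-0.124 -0.031  0.041] x 0.4562 0.5544
top 482 slopes [-0.132 -0.038  0.041] x 0.4585 0.554
[-0.44  0.99 -1.1 ] 4.55
```

The tilt is about 0.13 rad and the lift force only about 1 N, so this box is the almost empty one and goes to green. I lower it, then slide it clear of the bay mouths.

Request:
servo_tool(
  series=[
    {"dx":0,"dy":0,"dz":-4,"rx":0,"ry":0,"rz":0,"grip":1},
    {"dx":0,"dy":0,"dz":-4,"rx":0,"ry":0,"rz":0,"grip":1},
    {"dx":0,"dy":0,"dz":-1.5,"rx":0,"ry":0,"rz":0,"grip":1},
    {"dx":-8,"dy":4,"dz":0,"rx":0,"ry":0,"rz":0,"grip":1},
    {"dx":-15,"dy":8,"dz":0,"rx":0,"ry":0,"rz":-2,"grip":1},
  ],
)

```text
t: 5.18
ee_pos: [0.4615, -0.3341, 0.055]
tool_rot: [0.631, 0.776, 0.0, 0.0]
ft_force: [0.1, 0.2, -1.1]
finger_gap: 0.0152
grasp_force: 30.0
```

Request:
servo_tool(
  series=[
    {"dx":-15,"dy":15,"dz":0,"rx":0,"ry":0,"rz":-3,"grip":1},
    {"dx":-7,"dy":20,"dz":0,"rx":0,"ry":0,"rz":-3,"grip":1},
    {"dx":0,"dy":25,"dz":0,"rx":0,"ry":0,"rz":-3,"grip":1},
    {"dx":0,"dy":25,"dz":0,"rx":0,"ry":0,"rz":-2,"grip":1},
    {"dx":0,"dy":25,"dz":0,"rx":0,"ry":0,"rz":0,"grip":1},
  ],
)

```text
t: 5.8
ee_pos: [0.4392, -0.2233, 0.0551]
tool_rot: [0.702, 0.712, 0.0, 0.0]
ft_force: [0.4, 0.5, -1.5]
finger_gap: 0.015
grasp_force: 30.0
```

Request:
servo_tool(
  series=[
    {"dx":0,"dy":25,"dz":0,"rx":0,"ry":0,"rz":0,"grip":1},
    {"dx":0,"dy":25,"dz":0,"rx":0,"ry":0,"rz":0,"grip":1},
    {"dx":0,"dy":25,"dz":0,"rx":0,"ry":0,"rz":0,"grip":1},
    {"dx":0,"dy":25,"dz":0,"rx":0,"ry":0,"rz":0,"grip":1},
    {"dx":0,"dy":25,"dz":0,"rx":0,"ry":0,"rz":0,"grip":1},
  ],
)

```text
t: 6.42
ee_pos: [0.4392, -0.0984, 0.0551]
tool_rot: [0.702, 0.712, 0.0, 0.0]
ft_force: [0.1, 0.5, -1.7]
finger_gap: 0.0151
grasp_force: 30.0
```

Request:
servo_tool(
  series=[
    {"dx":0,"dy":25,"dz":0,"rx":0,"ry":0,"rz":0,"grip":1},
    {"dx":0,"dy":25,"dz":0,"rx":0,"ry":0,"rz":0,"grip":1},
    {"dx":0,"dy":25,"dz":0,"rx":0,"ry":0,"rz":0,"grip":1},
    {"dx":0,"dy":18,"dz":0,"rx":0,"ry":0,"rz":0,"grip":1},
    {"dx":0,"dy":8,"dz":0,"rx":0,"ry":0,"rz":0,"grip":1},
  ],
)

```text
t: 7.05
ee_pos: [0.4392, 0.0025, 0.0551]
tool_rot: [0.702, 0.712, 0.0, 0.0]
ft_force: [-1.3, -0.6, -2.0]
finger_gap: 0.015
grasp_force: 30.0
```

```bash
python3 st.py; cat > lid.py <<'E'
from h import *
import sys
x,y=map(float,sys.argv[1:3])
im,d=bot.read_camera('top'); hsv=cv2.cvtColor(im,cv2.COLOR_RGB2HSV).astype(int)
m=(hsv[...,0]>100)&(hsv[...,0]<125)&(hsv[...,1]>150)&(hsv[...,2]>60)
v,u=np.nonzero(m); P=onz('top',np.c_[u,v],.036)[:,:2]; P=P[np.hypot(P[:,0]-x,P[:,1]-y)<.075]
print(len(P),cv2.minAreaRect((P*1000).astype(np.float32)))
im2,_=bot.read_camera('scene'); cv2.imwrite('pics/now_%d.png'%(bot.sense()['t']*100),np.hstack([cv2.resize(im[160:280,200:480],(800,343)) ])[...,::-1])
E
python3 lid.py .468 .032
```

```text
t 7.05 tcp [439.2   2.5  55.1] grasp [439.2   2.5  66.1] yaw 0.86 z [ 0.  0. -1.] F [-1.32 -0.61 -1.99] gap 15.0 gf 30.00046581029892 q [ 0.    0.33  2.15  0.    0.66 -0.01]
170 ((500.9299621582031, 2.782958984375), (19.760892868041992, 74.08143615722656), 0.8986807465553284)
```

Request:
servo_tool(
  series=[
    {"dx":0,"dy":15,"dz":0,"rx":0,"ry":0,"rz":0,"grip":1},
    {"dx":0,"dy":14,"dz":0,"rx":0,"ry":0,"rz":0,"grip":1},
    {"dx":10,"dy":0.2,"dz":0,"rx":0,"ry":0,"rz":0,"grip":1},
    {"dx":15,"dy":0.2,"dz":0,"rx":0,"ry":0,"rz":0,"grip":1},
    {"dx":10,"dy":0.2,"dz":0,"rx":0,"ry":0,"rz":0,"grip":1},
  ],
)

```text
t: 7.78
ee_pos: [0.4764, 0.0312, 0.0552]
tool_rot: [0.702, 0.712, 0.0, 0.0]
ft_force: [-0.0, -0.8, -1.2]
finger_gap: 0.0147
grasp_force: 30.0
```

Request:
servo_tool(
  series=[
    {"dx":8,"dy":0.1,"dz":0,"rx":0,"ry":0,"rz":0,"grip":1},
    {"dx":8,"dy":0.1,"dz":0,"rx":0,"ry":0,"rz":0,"grip":1},
    {"dx":8,"dy":0.1,"dz":0,"rx":0,"ry":0,"rz":0,"grip":1},
    {"dx":8,"dy":0.1,"dz":0,"rx":0,"ry":0,"rz":0,"grip":1},
    {"dx":8,"dy":0.1,"dz":0,"rx":0,"ry":0,"rz":0,"grip":1},
  ],
)

```text
t: 8.4
ee_pos: [0.5152, 0.0319, 0.0551]
tool_rot: [0.702, 0.712, 0.0, -0.0]
ft_force: [-1.1, 0.2, -1.2]
finger_gap: 0.015
grasp_force: 30.0
```

```bash
python3 st.py; python3 lid.py .543 .034; ls pics
```

```text
t 8.4 tcp [515.2  31.9  55.1] grasp [515.2  31.9  66.1] yaw 0.8 z [ 0.  0. -1.] F [-1.08  0.23 -1.15] gap 15.0 gf 29.999661147594452 q [0.06 0.42 1.99 0.   0.73 0.05]
0 ((0.0, 0.0), (0.0, 0.0), 0.0)
lift.png
now_715.png
now_850.png
scene0.png
top0.png
topc.png
```

Request:
servo_tool(
  series=[
    {"dx":8,"dy":0.1,"dz":0,"rx":0,"ry":0,"rz":0,"grip":1},
    {"dx":8,"dy":0.1,"dz":0,"rx":0,"ry":0,"rz":0,"grip":1},
    {"dx":8,"dy":0.1,"dz":0,"rx":0,"ry":0,"rz":0,"grip":1},
    {"dx":8,"dy":0.1,"dz":0,"rx":0,"ry":0,"rz":0,"grip":1},
    {"dx":6,"dy":0.1,"dz":0,"rx":0,"ry":0,"rz":0,"grip":1},
  ],
)

```text
t: 9.12
ee_pos: [0.5533, 0.0324, 0.0551]
tool_rot: [0.702, 0.712, 0.0, 0.0]
ft_force: [-0.5, -0.7, 0.1]
finger_gap: 0.0149
grasp_force: 30.0
```

Request:
servo_tool(
  series=[
    {"dx":3,"dy":0,"dz":0,"rx":0,"ry":0,"rz":0,"grip":1},
    {"dx":2,"dy":0,"dz":0,"rx":0,"ry":0,"rz":0,"grip":1},
    {"dx":2,"dy":0,"dz":0,"rx":0,"ry":0,"rz":0,"grip":1},
    {"dx":1,"dy":0,"dz":0,"rx":0,"ry":0,"rz":0,"grip":1},
    {"dx":1,"dy":0,"dz":0,"rx":0,"ry":0,"rz":0,"grip":1},
  ],
)

```text
t: 9.75
ee_pos: [0.5616, 0.0324, 0.0551]
tool_rot: [0.702, 0.712, -0.0, -0.0]
ft_force: [-0.1, 0.7, -1.8]
finger_gap: 0.0151
grasp_force: 30.0
```

```bash
python3 st.py
```

```text
t 9.75 tcp [561.6  32.4  55.1] grasp [561.6  32.4  66.1] yaw 0.8 z [-0. -0. -1.] F [-0.13  0.69 -1.79] gap 15.1 gf 29.99956727027893 q [0.05 0.47 1.89 0.   0.78 0.04]
```

Request:
servo_tool(
  series=[
    {"dx":1,"dy":0,"dz":0,"rx":0,"ry":0,"rz":0,"grip":1},
    {"dx":1,"dy":0,"dz":0,"rx":0,"ry":0,"rz":0,"grip":1},
    {"dx":1,"dy":0,"dz":0,"rx":0,"ry":0,"rz":0,"grip":1},
    {"dx":0.8,"dy":0,"dz":0,"rx":0,"ry":0,"rz":0,"grip":1},
    {"dx":0.7,"dy":0,"dz":0,"rx":0,"ry":0,"rz":0,"grip":1},
  ],
)

```text
t: 10.38
ee_pos: [0.5662, 0.0324, 0.0551]
tool_rot: [0.702, 0.712, -0.0, -0.0]
ft_force: [0.1, 0.6, -0.4]
finger_gap: 0.0152
grasp_force: 30.0
```

Request:
servo_tool(
  series=[
    {"dx":0.7,"dy":0,"dz":0,"rx":0,"ry":0,"rz":0,"grip":1},
    {"dx":0.7,"dy":0,"dz":0,"rx":0,"ry":0,"rz":0,"grip":1},
    {"dx":0.6,"dy":0,"dz":0,"rx":0,"ry":0,"rz":0,"grip":1},
  ],
)

```text
t: 10.75
ee_pos: [0.5682, 0.0324, 0.0551]
tool_rot: [0.702, 0.712, 0.0, -0.0]
ft_force: [-0.5, 0.3, -1.3]
finger_gap: 0.015
grasp_force: 30.0
```

Request:
servo_tool(
  series=[
    {"dx":0.5,"dy":0,"dz":0,"rx":0,"ry":0,"rz":0,"grip":1},
    {"dx":0.5,"dy":0,"dz":0,"rx":0,"ry":0,"rz":0,"grip":1},
  ],
)

```text
t: 11.0
ee_pos: [0.5692, 0.0324, 0.0551]
tool_rot: [0.702, 0.712, -0.0, -0.0]
ft_force: [-0.2, -0.1, -1.2]
finger_gap: 0.015
grasp_force: 30.0
```

Request:
servo_tool(
  series=[
    {"dx":0.5,"dy":0,"dz":0,"rx":0,"ry":0,"rz":0,"grip":1},
    {"dx":0.5,"dy":0,"dz":0,"rx":0,"ry":0,"rz":0,"grip":1},
  ],
)

```text
t: 11.25
ee_pos: [0.5702, 0.0324, 0.0551]
tool_rot: [0.702, 0.712, 0.0, 0.0]
ft_force: [-1.0, 0.3, -0.8]
finger_gap: 0.015
grasp_force: 30.0
```

Request:
servo_tool(
  series=[
    {"dx":0.5,"dy":0,"dz":0,"rx":0,"ry":0,"rz":0,"grip":1},
  ],
)

```text
t: 11.38
ee_pos: [0.5707, 0.0324, 0.0551]
tool_rot: [0.702, 0.712, 0.0, 0.0]
ft_force: [-0.7, -0.3, -1.3]
finger_gap: 0.015
grasp_force: 30.0
```

Request:
servo_tool(
  series=[
    {"dx":0.5,"dy":0,"dz":0,"rx":0,"ry":0,"rz":0,"grip":1},
  ],
)

```text
t: 11.5
ee_pos: [0.5712, 0.0324, 0.0551]
tool_rot: [0.702, 0.712, -0.0, 0.0]
ft_force: [0.9, -0.2, -1.4]
finger_gap: 0.015
grasp_force: 30.0
```

Request:
servo_tool(
  series=[
    {"dx":0.5,"dy":0,"dz":0,"rx":0,"ry":0,"rz":0,"grip":1},
  ],
)

```text
t: 11.62
ee_pos: [0.5716, 0.0324, 0.0551]
tool_rot: [0.702, 0.712, -0.0, -0.0]
ft_force: [-0.6, 0.8, -0.8]
finger_gap: 0.0152
grasp_force: 30.0
```

```bash
python3 st.py;  python3 - <<'E'
from h import *
for i in range(5): bot.read_camera('top'); print(bot.sense()['ft_force'].round(2))
E
```

```text
t 11.62 tcp [571.6  32.4  55.1] grasp [571.6  32.4  66.1] yaw 0.79 z [-0. -0. -1.] F [-0.6   0.81 -0.85] gap 15.2 gf 29.999570846557617 q [ 0.05  0.48  1.87 -0.    0.79  0.04]
[-0.24  0.64 -1.12]
[-0.54  0.1  -1.27]
[-0.24 -0.29 -1.66]
[-0.06  0.29 -0.46]
[ 0.24 -0.19 -1.4 ]
```

Request:
servo_tool(
  series=[
    {"dx":0.5,"dy":0,"dz":0,"rx":0,"ry":0,"rz":0,"grip":1},
  ],
)

```text
t: 12.0
ee_pos: [0.5721, 0.0324, 0.0551]
tool_rot: [0.702, 0.712, -0.0, -0.0]
ft_force: [-0.4, 0.1, -1.1]
finger_gap: 0.0151
grasp_force: 30.0
```

Request:
servo_tool(
  series=[
    {"dx":0.5,"dy":0,"dz":0,"rx":0,"ry":0,"rz":0,"grip":1},
  ],
)

```text
t: 12.12
ee_pos: [0.5725, 0.0324, 0.055]
tool_rot: [0.702, 0.712, -0.0, -0.0]
ft_force: [-2.5, -0.7, 0.5]
finger_gap: 0.0152
grasp_force: 30.0
```

Request:
servo_tool(
  series=[
    {"dx":0.5,"dy":0,"dz":0,"rx":0,"ry":0,"rz":0,"grip":1},
  ],
)

```text
t: 12.25
ee_pos: [0.5725, 0.0323, 0.0549]
tool_rot: [0.702, 0.712, -0.001, -0.0]
ft_force: [-3.8, -0.5, 0.8]
finger_gap: 0.0149
grasp_force: 30.0
```

```bash
python3 - <<'E'
from h import *
im,d=bot.read_camera('scene'); print(bot.sense()['ft_force'].round(2),bot.sense()['ee_pos'])
cv2.imwrite('pics/g1.png',cv2.resize(im[210:290,270:390],None,fx=6,fy=6)[...,::-1])
E
```

```text
[-2.69 -0.08  0.3 ] [0.57250601 0.03233499 0.05493806]
```

View pics/g1.png

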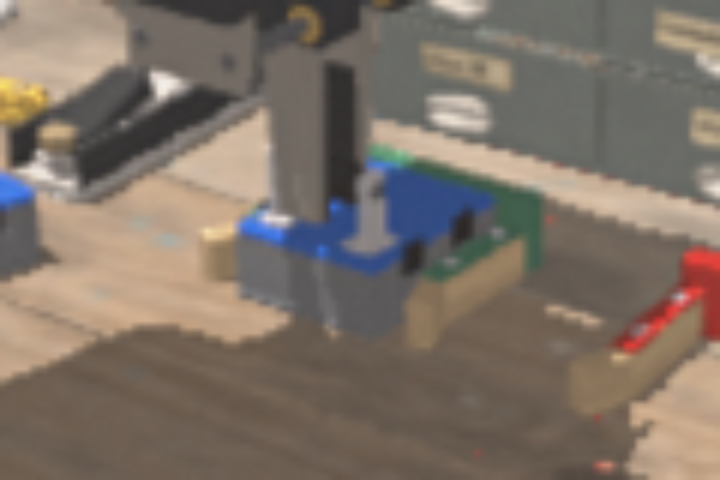

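The crop shows the box between the green rails with its lid edge against the green stop (around (490,205)), and the force has risen to 3.8 N. Another small push, then release and lift.

Request:
servo_tool(
  series=[
    {"dx":0.5,"dy":0,"dz":0,"rx":0,"ry":0,"rz":0,"grip":1},
    {"dx":0,"dy":0,"dz":0,"rx":0,"ry":0,"rz":0,"grip":1},
  ],
)

```text
t: 12.55
ee_pos: [0.5725, 0.0323, 0.0548]
tool_rot: [0.702, 0.712, -0.001, -0.001]
ft_force: [-5.3, -1.2, 1.2]
finger_gap: 0.015
grasp_force: 30.0
```

Request:
servo_tool(
  series=[
    {"dx":-0.5,"dy":0,"dz":0,"rx":0,"ry":0,"rz":0,"grip":0.2},
    {"dx":0,"dy":0,"dz":0,"rx":0,"ry":0,"rz":0,"grip":-0.2},
    {"dx":0,"dy":0,"dz":0,"rx":0,"ry":0,"rz":0,"grip":-0.2},
    {"dx":0,"dy":0,"dz":0,"rx":0,"ry":0,"rz":0,"grip":-0.2},
  ],
)

```text
t: 13.05
ee_pos: [0.5735, 0.0325, 0.0552]
tool_rot: [0.702, 0.712, 0.0, 0.0]
ft_force: [-0.4, 0.9, 0.6]
finger_gap: 0.0528
grasp_force: 0.0
```

Request:
servo_tool(
  series=[
    {"dx":0,"dy":0,"dz":10,"rx":0,"ry":0,"rz":0,"grip":-0.2},
    {"dx":0,"dy":0,"dz":25,"rx":0,"ry":0,"rz":0,"grip":-0.2},
    {"dx":-15,"dy":20,"dz":40,"rx":0,"ry":0,"rz":-3,"grip":-0.2},
    {"dx":-22,"dy":40,"dz":20,"rx":0,"ry":0,"rz":-4,"grip":-0.2},
    {"dx":-22,"dy":40,"dz":0,"rx":0,"ry":0,"rz":-4,"grip":-0.2},
  ],
)

```text
t: 13.68
ee_pos: [0.515, 0.1336, 0.1528]
tool_rot: [0.768, 0.64, 0.002, 0.001]
ft_force: [0.4, -0.0, -0.7]
finger_gap: 0.0551
grasp_force: 0.0
```

Request:
servo_tool(
  series=[
    {"dx":-22,"dy":40,"dz":0,"rx":0,"ry":0,"rz":-4,"grip":-0.2},
    {"dx":-23,"dy":43.5,"dz":0,"rx":0,"ry":0,"rz":0,"grip":-0.2},
    {"dx":0,"dy":0,"dz":0,"rx":0,"ry":0,"rz":0,"grip":-0.2},
  ],
)

```text
t: 14.05
ee_pos: [0.468, 0.2182, 0.1509]
tool_rot: [0.788, 0.616, 0.0, -0.0]
ft_force: [-0.6, -0.9, -0.1]
finger_gap: 0.0549
grasp_force: 0.0
```

```bash
python3 st.py; python3 lid.py .599 .034;
```

```text
t 14.05 tcp [468.  218.2 150.9] grasp [468.  218.2 161.9] yaw -14.01 z [ 0.001  0.001 -1.   ] F [-0.56 -0.86 -0.1 ] gap 54.9 gf 0.0 q [0.43 0.27 1.93 0.   0.94 0.68]
872 ((598.6243286132812, 31.74717903137207), (87.41136169433594, 74.66511535644531), 0.9621148705482483)
```

Request:
servo_tool(
  series=[
    {"dx":0,"dy":-2.2,"dz":-35,"rx":0,"ry":0,"rz":0,"grip":-0.2},
    {"dx":0,"dy":0,"dz":-35,"rx":0,"ry":0,"rz":0,"grip":-0.2},
    {"dx":0,"dy":0,"dz":-17,"rx":0,"ry":0,"rz":0,"grip":-0.2},
    {"dx":0,"dy":0,"dz":-10,"rx":0,"ry":0,"rz":0,"grip":-0.2},
    {"dx":0,"dy":0,"dz":0,"rx":0,"ry":0,"rz":0,"grip":-0.2},
  ],
)

```text
t: 14.78
ee_pos: [0.4694, 0.2134, 0.0531]
tool_rot: [0.789, 0.614, -0.0, -0.0]
ft_force: [-0.7, 0.4, -0.3]
finger_gap: 0.0552
grasp_force: 0.0
```

Request:
servo_tool(
  series=[
    {"dx":0,"dy":0,"dz":0,"rx":0,"ry":0,"rz":0,"grip":0.7},
    {"dx":0,"dy":0,"dz":0,"rx":0,"ry":0,"rz":0,"grip":1},
    {"dx":0,"dy":0,"dz":0,"rx":0,"ry":0,"rz":0,"grip":1},
    {"dx":0,"dy":0,"dz":0,"rx":0,"ry":0,"rz":0,"grip":1},
    {"dx":0,"dy":0,"dz":0,"rx":0,"ry":0,"rz":0,"grip":1},
  ],
)

```text
t: 15.4
ee_pos: [0.4689, 0.2138, 0.0532]
tool_rot: [0.789, 0.614, -0.0, -0.0]
ft_force: [-2.4, 1.4, 2.4]
finger_gap: 0.015
grasp_force: 30.0
```

Request:
servo_tool(
  series=[
    {"dx":0,"dy":0,"dz":3,"rx":0,"ry":0,"rz":0,"grip":1},
    {"dx":0,"dy":0,"dz":4,"rx":0,"ry":0,"rz":0,"grip":1},
    {"dx":0,"dy":0,"dz":3,"rx":0,"ry":0,"rz":0,"grip":1},
    {"dx":0,"dy":0,"dz":0,"rx":0,"ry":0,"rz":0,"grip":1},
    {"dx":0,"dy":0,"dz":0,"rx":0,"ry":0,"rz":0,"grip":1},
  ],
)

```text
t: 16.02
ee_pos: [0.4687, 0.2137, 0.063]
tool_rot: [0.789, 0.614, -0.0, -0.0]
ft_force: [-2.0, 0.8, -4.1]
finger_gap: 0.0151
grasp_force: 30.0
```

```bash
python3 st.py; python3 tilt.py .495 .209;
```

```text
t 16.02 tcp [468.7 213.7  63. ] grasp [468.7 213.7  74. ] yaw -14.21 z [-0.001 -0.    -1.   ] F [-1.98  0.76 -4.11] gap 15.1 gf 29.99496281147003 q [0.42 0.4  1.99 0.   0.75 0.67]
scene 134 slopes [-0.129  0.033  0.042] x 0.438 0.5322
top 407 slopes [-0.137  0.047  0.042] x 0.4414 0.5395
[-1.91  0.31 -4.  ] 16.125
```

The left box pulls about 4.5 N at the same tilt, so it is the full one. It goes to red.

Request:
servo_tool(
  series=[
    {"dx":0,"dy":0,"dz":-4,"rx":0,"ry":0,"rz":0,"grip":1},
    {"dx":0,"dy":0,"dz":-4,"rx":0,"ry":0,"rz":0,"grip":1},
    {"dx":0,"dy":0,"dz":-1.5,"rx":0,"ry":0,"rz":0,"grip":1},
    {"dx":-8,"dy":-4,"dz":0,"rx":0,"ry":0,"rz":0,"grip":1},
    {"dx":-12,"dy":-8,"dz":0,"rx":0,"ry":0,"rz":2,"grip":1},
  ],
)

```text
t: 16.75
ee_pos: [0.4493, 0.2016, 0.0536]
tool_rot: [0.778, 0.628, 0.001, 0.0]
ft_force: [1.2, 0.3, -5.9]
finger_gap: 0.0149
grasp_force: 30.0
```

Request:
servo_tool(
  series=[
    {"dx":-9,"dy":-15,"dz":0,"rx":0,"ry":0,"rz":2,"grip":1},
    {"dx":0,"dy":-20,"dz":0,"rx":0,"ry":0,"rz":2,"grip":1},
    {"dx":0,"dy":-22,"dz":0,"rx":0,"ry":0,"rz":2,"grip":1},
    {"dx":0,"dy":-22,"dz":0,"rx":0,"ry":0,"rz":2,"grip":1},
    {"dx":0,"dy":-22,"dz":0,"rx":0,"ry":0,"rz":2,"grip":1},
  ],
)

```text
t: 17.38
ee_pos: [0.4399, 0.1, 0.0537]
tool_rot: [0.72, 0.694, 0.0, 0.0]
ft_force: [0.4, 0.8, -5.2]
finger_gap: 0.015
grasp_force: 30.0
```

Request:
servo_tool(
  series=[
    {"dx":0,"dy":-22,"dz":0,"rx":0,"ry":0,"rz":2,"grip":1},
    {"dx":0,"dy":-22,"dz":0,"rx":0,"ry":0,"rz":2,"grip":1},
    {"dx":0,"dy":-22,"dz":0,"rx":0,"ry":0,"rz":2,"grip":1},
    {"dx":0,"dy":-22,"dz":0,"rx":0,"ry":0,"rz":2,"grip":1},
    {"dx":0,"dy":-22,"dz":0,"rx":0,"ry":0,"rz":1.2,"grip":1},
  ],
)

```text
t: 18.0
ee_pos: [0.4398, -0.01, 0.0537]
tool_rot: [0.662, 0.749, 0.0, 0.0]
ft_force: [0.2, 1.8, -5.5]
finger_gap: 0.0148
grasp_force: 30.0
```

Request:
servo_tool(
  series=[
    {"dx":0,"dy":-22,"dz":0,"rx":0,"ry":0,"rz":0,"grip":1},
    {"dx":0,"dy":-22,"dz":0,"rx":0,"ry":0,"rz":0,"grip":1},
    {"dx":0,"dy":-22,"dz":0,"rx":0,"ry":0,"rz":0,"grip":1},
    {"dx":0,"dy":-22,"dz":0,"rx":0,"ry":0,"rz":0,"grip":1},
    {"dx":0,"dy":-20,"dz":0,"rx":0,"ry":0,"rz":0,"grip":1},
  ],
)

```text
t: 18.62
ee_pos: [0.4396, -0.118, 0.0536]
tool_rot: [0.663, 0.749, -0.0, 0.0]
ft_force: [0.3, 1.0, -5.1]
finger_gap: 0.0152
grasp_force: 30.0
```

Request:
servo_tool(
  series=[
    {"dx":0,"dy":-20,"dz":0,"rx":0,"ry":0,"rz":0,"grip":1},
    {"dx":0,"dy":-16,"dz":0,"rx":0,"ry":0,"rz":0,"grip":1},
    {"dx":0,"dy":-8,"dz":0,"rx":0,"ry":0,"rz":0,"grip":1},
    {"dx":0,"dy":0,"dz":0,"rx":0,"ry":0,"rz":0,"grip":1},
  ],
)

```text
t: 19.12
ee_pos: [0.44, -0.1617, 0.0536]
tool_rot: [0.663, 0.749, -0.0, 0.0]
ft_force: [-0.9, -1.6, -3.6]
finger_gap: 0.0154
grasp_force: 30.0
```

```bash
python3 st.py; python3 lid.py .468 -.18;
```

```text
t 19.12 tcp [ 440.  -161.7   53.6] grasp [ 440.  -161.7   64.6] yaw 6.95 z [ 0. -0. -1.] F [-0.93 -1.59 -3.62] gap 15.4 gf 30.00213325023651 q [-0.36  0.36  2.09 -0.    0.68 -0.48]
268 ((470.4561767578125, -125.16276550292969), (43.93071365356445, 94.19255828857422), 68.09091186523438)
```

Request:
servo_tool(
  series=[
    {"dx":0,"dy":-12,"dz":0,"rx":0,"ry":0,"rz":0,"grip":1},
    {"dx":0,"dy":-10,"dz":0,"rx":0,"ry":0,"rz":0,"grip":1},
    {"dx":0,"dy":0,"dz":0,"rx":0.4,"ry":-3.3,"rz":0,"grip":1},
    {"dx":0,"dy":0,"dz":0,"rx":0.4,"ry":-3.3,"rz":0,"grip":1},
    {"dx":0,"dy":0,"dz":0,"rx":0.4,"ry":-3.3,"rz":0,"grip":1},
  ],
)

```text
t: 19.85
ee_pos: [0.4405, -0.1841, 0.0538]
tool_rot: [0.66, 0.746, 0.066, 0.059]
ft_force: [1.6, 1.9, -5.9]
finger_gap: 0.0154
grasp_force: 30.0
```

```bash
python3 st.py; python3 - <<'E'
from h import *
im,d=bot.read_camera('top'); cv2.imwrite('pics/r1.png',cv2.resize(im[165:275,320:460],None,fx=5,fy=5)[...,::-1])
E
```

```text
t 19.85 tcp [ 440.5 -184.1   53.8] grasp [ 438.6 -184.4   64.6] yaw 6.99 z [ 0.174  0.02  -0.984] F [ 1.63  1.93 -5.88] gap 15.4 gf 29.995358884334564 q [-0.47  0.32  2.19  0.21  0.49 -0.77]
```

View pics/r1.png

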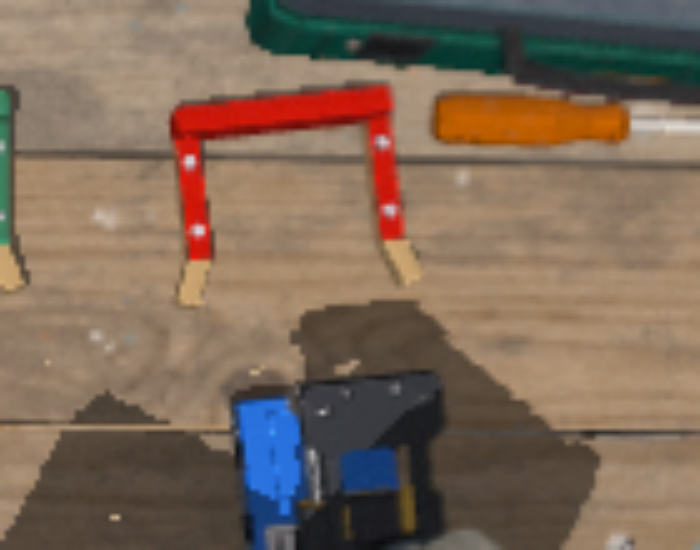

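```bash
python3 - <<'E'
from h import *
im,d=bot.read_camera('top'); hsv=cv2.cvtColor(im,cv2.COLOR_RGB2HSV).astype(int)
m=(hsv[...,0]>100)&(hsv[...,0]<125)&(hsv[...,1]>150)&(hsv[...,2]>60)
v,u=np.nonzero(m); P=onz('top',np.c_[u,v],.036)[:,:2]; P=P[np.hypot(P[:,0]-.47,P[:,1]+.16)<.06]
ax=np.array([.9925,.122]); ay=np.array([-.122,.9925]); o=np.array([.6025,-.164])
a=(P-o)@ax; b=(P-o)@ay
print('front',np.percentile(a,98)*1e3)
for lo in(-.13,-.12,-.11,-.10,-.095,-.09): 
    k=(a>lo)&(a<lo+.005)
    if k.any(): print(lo,k.sum(),'left edge',b[k].max()*1e3)
E
```

```text
front -95.60244603261903
-0.13 45 left edge 38.81964399127132
-0.12 25 left edge 40.17530679313619
-0.11 26 left edge 41.25194566645501
-0.1 20 left edge 40.415648299867584
-0.095 6 left edge 32.444752009447335
```

Request:
servo_tool(
  series=[
    {"dx":4,"dy":-2,"dz":0,"rx":0,"ry":0,"rz":0,"grip":1},
    {"dx":9.9,"dy":1.2,"dz":0,"rx":0,"ry":0,"rz":0,"grip":1},
    {"dx":9.9,"dy":1.2,"dz":0,"rx":0,"ry":0,"rz":0,"grip":1},
    {"dx":9.9,"dy":1.2,"dz":0,"rx":0,"ry":0,"rz":0,"grip":1},
    {"dx":7.9,"dy":1,"dz":0,"rx":0,"ry":0,"rz":0,"grip":1},
  ],
)

```text
t: 20.58
ee_pos: [0.4827, -0.1805, 0.0535]
tool_rot: [0.66, 0.746, 0.065, 0.058]
ft_force: [-1.7, -0.2, -3.0]
finger_gap: 0.0151
grasp_force: 30.0
```

Request:
servo_tool(
  series=[
    {"dx":7.9,"dy":1,"dz":0,"rx":0,"ry":0,"rz":0,"grip":1},
    {"dx":7.9,"dy":1,"dz":0,"rx":0,"ry":0,"rz":0,"grip":1},
    {"dx":7.9,"dy":1,"dz":0,"rx":0,"ry":0,"rz":0,"grip":1},
    {"dx":7.9,"dy":1,"dz":0,"rx":0,"ry":0,"rz":0,"grip":1},
  ],
)

```text
t: 21.08
ee_pos: [0.5138, -0.1766, 0.0536]
tool_rot: [0.66, 0.746, 0.065, 0.058]
ft_force: [-1.6, 0.1, -4.4]
finger_gap: 0.0149
grasp_force: 30.0
```

Request:
servo_tool(
  series=[
    {"dx":7.9,"dy":1,"dz":0,"rx":0,"ry":0,"rz":0,"grip":1},
    {"dx":7.9,"dy":1,"dz":0,"rx":0,"ry":0,"rz":0,"grip":1},
    {"dx":7.9,"dy":1,"dz":0,"rx":0,"ry":0,"rz":0,"grip":1},
  ],
)

```text
t: 21.45
ee_pos: [0.5376, -0.1736, 0.0536]
tool_rot: [0.66, 0.746, 0.065, 0.058]
ft_force: [-2.6, 0.5, -2.8]
finger_gap: 0.0149
grasp_force: 30.0
```

```bash
python3 st.py
```

```text
t 21.45 tcp [ 537.6 -173.6   53.6] grasp [ 535.7 -173.9   64.4] yaw 6.99 z [ 0.172  0.021 -0.985] F [-2.61  0.52 -2.76] gap 14.9 gf 29.995183646678925 q [-0.37  0.42  2.01  0.15  0.56 -0.61]
```

Grasp x is 535.7 and contact is expected near 575, so I advance 25 mm at moderate speed, then slow down.

Request:
servo_tool(
  series=[
    {"dx":5,"dy":0.6,"dz":0,"rx":0,"ry":0,"rz":0,"grip":1},
    {"dx":5,"dy":0.6,"dz":0,"rx":0,"ry":0,"rz":0,"grip":1},
    {"dx":5,"dy":0.6,"dz":0,"rx":0,"ry":0,"rz":0,"grip":1},
    {"dx":5,"dy":0.6,"dz":0,"rx":0,"ry":0,"rz":0,"grip":1},
    {"dx":5,"dy":0.6,"dz":0,"rx":0,"ry":0,"rz":0,"grip":1},
  ],
)

```text
t: 22.08
ee_pos: [0.5623, -0.1707, 0.0536]
tool_rot: [0.66, 0.746, 0.065, 0.058]
ft_force: [-2.5, -0.2, -3.2]
finger_gap: 0.0151
grasp_force: 30.0
```

Request:
servo_tool(
  series=[
    {"dx":2,"dy":0.2,"dz":0,"rx":0,"ry":0,"rz":0,"grip":1},
    {"dx":2,"dy":0.3,"dz":0,"rx":0,"ry":0,"rz":0,"grip":1},
    {"dx":1,"dy":0.1,"dz":0,"rx":0,"ry":0,"rz":0,"grip":1},
    {"dx":1,"dy":0.1,"dz":0,"rx":0,"ry":0,"rz":0,"grip":1},
    {"dx":1,"dy":0.1,"dz":0,"rx":0,"ry":0,"rz":0,"grip":1},
  ],
)

```text
t: 22.7
ee_pos: [0.569, -0.1699, 0.0536]
tool_rot: [0.66, 0.746, 0.065, 0.058]
ft_force: [-2.2, -0.4, -3.8]
finger_gap: 0.0152
grasp_force: 30.0
```

Request:
servo_tool(
  series=[
    {"dx":1,"dy":0.1,"dz":0,"rx":0,"ry":0,"rz":0,"grip":1},
    {"dx":1,"dy":0.1,"dz":0,"rx":0,"ry":0,"rz":0,"grip":1},
  ],
)

```text
t: 22.95
ee_pos: [0.5711, -0.1697, 0.0536]
tool_rot: [0.66, 0.746, 0.065, 0.058]
ft_force: [-1.5, -0.0, -3.0]
finger_gap: 0.015
grasp_force: 30.0
```

Request:
servo_tool(
  series=[
    {"dx":0.6,"dy":0.1,"dz":0,"rx":0,"ry":0,"rz":0,"grip":1},
    {"dx":0.6,"dy":0.1,"dz":0,"rx":0,"ry":0,"rz":0,"grip":1},
  ],
)

```text
t: 23.2
ee_pos: [0.5723, -0.1695, 0.0536]
tool_rot: [0.66, 0.746, 0.065, 0.058]
ft_force: [-0.9, 0.1, -3.0]
finger_gap: 0.0148
grasp_force: 30.0
```

```bash
python3 st.py
```

```text
t 23.2 tcp [ 572.3 -169.5   53.6] grasp [ 570.4 -169.7   64.4] yaw 7.0 z [ 0.172  0.021 -0.985] F [-0.91  0.07 -2.97] gap 14.8 gf 29.99530255794525 q [-0.34  0.46  1.94  0.14  0.59 -0.57]
```

Request:
servo_tool(
  series=[
    {"dx":0.5,"dy":0.1,"dz":0,"rx":0,"ry":0,"rz":0,"grip":1},
    {"dx":0.5,"dy":0,"dz":0,"rx":0,"ry":0,"rz":0,"grip":1},
  ],
)

```text
t: 23.45
ee_pos: [0.5733, -0.1694, 0.0536]
tool_rot: [0.66, 0.746, 0.065, 0.058]
ft_force: [-1.8, -0.8, -3.5]
finger_gap: 0.0151
grasp_force: 30.0
```

Request:
servo_tool(
  series=[
    {"dx":0.5,"dy":0.1,"dz":0,"rx":0,"ry":0,"rz":0,"grip":1},
    {"dx":0.5,"dy":0,"dz":0,"rx":0,"ry":0,"rz":0,"grip":1},
  ],
)

```text
t: 23.7
ee_pos: [0.5743, -0.1693, 0.0536]
tool_rot: [0.66, 0.746, 0.065, 0.058]
ft_force: [-2.4, 0.1, -3.2]
finger_gap: 0.0152
grasp_force: 30.0
```

Request:
servo_tool(
  series=[
    {"dx":0.5,"dy":0.1,"dz":0,"rx":0,"ry":0,"rz":0,"grip":1},
    {"dx":0.5,"dy":0,"dz":0,"rx":0,"ry":0,"rz":0,"grip":1},
  ],
)

```text
t: 23.95
ee_pos: [0.5752, -0.1692, 0.0536]
tool_rot: [0.66, 0.746, 0.065, 0.058]
ft_force: [-4.8, 0.1, -2.3]
finger_gap: 0.0157
grasp_force: 30.0
```

Request:
servo_tool(
  series=[
    {"dx":0.5,"dy":0,"dz":0,"rx":0,"ry":0,"rz":0,"grip":1},
  ],
)

```text
t: 24.08
ee_pos: [0.5752, -0.1691, 0.0534]
tool_rot: [0.66, 0.746, 0.065, 0.057]
ft_force: [-5.7, -1.5, -0.8]
finger_gap: 0.0153
grasp_force: 30.0
```

Request:
servo_tool(
  series=[
    {"dx":0.5,"dy":0.1,"dz":0,"rx":0,"ry":0,"rz":0,"grip":1},
  ],
)

```text
t: 24.2
ee_pos: [0.5752, -0.1689, 0.0534]
tool_rot: [0.66, 0.746, 0.065, 0.057]
ft_force: [-9.3, -1.3, 2.7]
finger_gap: 0.0151
grasp_force: 30.0
```

```bash
python3 st.py
```

```text
t 24.2 tcp [ 575.2 -168.9   53.4] grasp [ 573.3 -169.1   64.2] yaw 7.0 z [ 0.17   0.021 -0.985] F [-9.34 -1.3   2.69] gap 15.1 gf 29.99789535999298 q [-0.33  0.46  1.94  0.14  0.59 -0.56]
```

Request:
servo_tool(
  series=[
    {"dx":-0.8,"dy":0,"dz":0,"rx":0,"ry":0,"rz":0,"grip":0.3},
    {"dx":0,"dy":0,"dz":0,"rx":0,"ry":0,"rz":0,"grip":-0.1},
    {"dx":0,"dy":0,"dz":0,"rx":0,"ry":0,"rz":0,"grip":-0.1},
    {"dx":0,"dy":0,"dz":0,"rx":0,"ry":0,"rz":0,"grip":-0.1},
  ],
)

```text
t: 24.7
ee_pos: [0.5759, -0.1692, 0.0538]
tool_rot: [0.66, 0.746, 0.065, 0.058]
ft_force: [-0.5, 0.2, -0.4]
finger_gap: 0.0499
grasp_force: 0.0
```

Request:
servo_tool(
  series=[
    {"dx":-1.7,"dy":-0.2,"dz":10,"rx":0,"ry":0,"rz":0,"grip":-0.1},
    {"dx":-4.3,"dy":-0.5,"dz":25,"rx":0,"ry":0,"rz":0,"grip":-0.1},
    {"dx":-30,"dy":-0.7,"dz":40,"rx":0,"ry":0,"rz":0,"grip":-0.1},
    {"dx":-50,"dy":-20,"dz":30,"rx":0,"ry":0,"rz":0,"grip":-0.1},
    {"dx":-50,"dy":-40,"dz":20,"rx":0,"ry":0,"rz":0,"grip":-0.1},
  ],
)

```text
t: 25.32
ee_pos: [0.4421, -0.2277, 0.1793]
tool_rot: [0.659, 0.747, 0.065, 0.059]
ft_force: [0.3, -1.6, 0.2]
finger_gap: 0.0505
grasp_force: 0.0
```

Request:
servo_tool(
  series=[
    {"dx":-40,"dy":-55,"dz":10,"rx":0,"ry":0,"rz":0,"grip":-0.1},
    {"dx":-20,"dy":-55,"dz":0,"rx":0,"ry":0,"rz":0,"grip":-0.1},
    {"dx":0,"dy":-55,"dz":0,"rx":0,"ry":0,"rz":0,"grip":-0.1},
    {"dx":0,"dy":-40,"dz":0,"rx":0,"ry":0,"rz":0,"grip":-0.1},
    {"dx":0,"dy":0,"dz":0,"rx":0,"ry":0,"rz":0,"grip":-0.1},
  ],
)

```text
t: 25.95
ee_pos: [0.3863, -0.4304, 0.1869]
tool_rot: [0.661, 0.745, 0.065, 0.059]
ft_force: [-1.2, 1.2, -0.7]
finger_gap: 0.0507
grasp_force: 0.0
```

```bash
python3 st.py; python3 lid.py .602 -.164; python3 lid.py .6 .033; python3 tilt.py .602 -.164; python3 - <<'E'
from h import *
im,d=bot.read_camera('top'); cv2.imwrite('pics/end.png',cv2.resize(im[165:265,260:430],None,fx=4.5,fy=4.5,interpolation=2)[...,::-1])
E
```

```text
t 25.95 tcp [ 386.3 -430.4  186.9] grasp [ 384.4 -430.6  197.7] yaw 6.86 z [ 0.173  0.019 -0.985] F [-1.21  1.17 -0.73] gap 50.7 gf 0.0 q [-0.93  0.27  1.85  0.19  0.94 -1.16]
868 ((599.8658447265625, -162.9866943359375), (89.03395080566406, 76.0185546875), 6.943763256072998)
880 ((598.6243286132812, 31.74717903137207), (87.41136169433594, 74.66511535644531), 0.9621148705482483)
scene 260 slopes [0.015 0.002 0.035] x 0.5505 0.6469
top 861 slopes [ 0.015 -0.001  0.036] x 0.5528 0.6466
[ 0.06 -0.14 -0.04] 26.25
```

View pics/end.png

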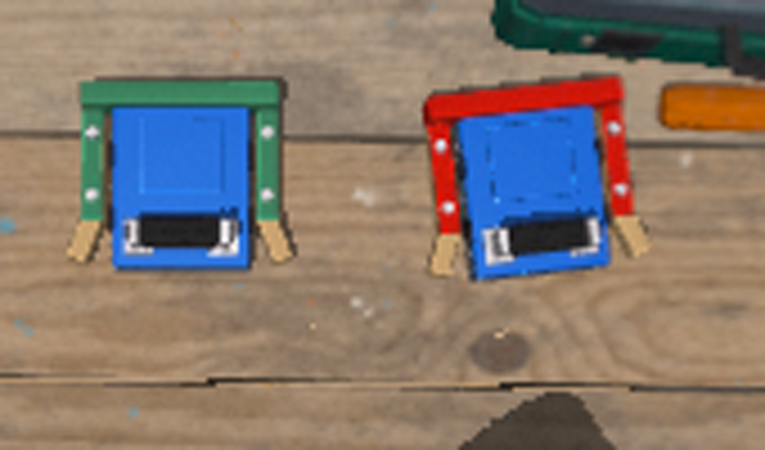

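Both boxes sit flush against their stops between the rails (green about (180,185), red about (533,190)), with the handles outward.

```bash
python3 -c "from rig import bot; print(bot.hand_in())"
```

```text
the job is handed in; nothing more can be done
None
```

The full box is home in the red bay and the almost empty one in the green bay, both handle outward and released; the job was handed in after about 26 s, and no verdict came back.

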